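Dry a seatpost: tip it upright in the dryer well and set the blower to the fourth click

TASK

First tip the seatpost that leans in the bench dryer's deep well until it stands upright by itself on the well's floor, lowering it gently and never lifting it right out of the well, and let go. Then set the blower: turn the black knob anticlockwise all the way back to its stop, then exactly four clicks clockwise (the red dot) without going past the fourth click, and let go. Leave the other things on the bench alone.

Things in the scene. Friction and masses are not known exactly. Their poses are not given: they have to be found in the camera images.
- dryer: grey fixed box with a blue control panel, 200 (its x) x 420 (y) x 150 mm high; flat top; origin under its centre on the bench, z up, yaw within 0.25 rad of the world's, -x side facing the robot. Open well on the +y side, centre y = +115 mm; vertical knob axis on the -y side at x = 0, y = -100 mm
- well_floor (a point): centre of the well's floor, axes as the dryer's. The well is 140 mm inside along both x and y, 130 mm deep (floor 20 mm above the bench, rim 150 mm); its end walls (x) are 30 mm thick, the side walls 20 (knob side) and 25 mm
- seatpost: aluminium tube with a red band, 32 mm diameter, 200 mm long, about 0.26 kg, closed flat ends; origin at the centre of its foot, z along it to its top end. Starts leaning some 41 deg from vertical: foot by the well's far (+x) wall, underside on the near (-x) rim, the last 26 mm sticking out over that rim towards the robot. Upright, its top is 70 mm above the dryer's top
- post_top (a point): centre of the seatpost's top end face, 200 mm from its foot; axes as the seatpost's
- fan_knob (a joint): blower knob angle in rad: 0 at the anticlockwise stop, growing clockwise seen from above, to 4.19. Spring detents hold it every 0.5236 rad from 0; about 0.12 N m breaks it out of a click; let go between two, it jumps to the nearer. Starts in the first, second or third click from the stop. Fourth click: 2.094, pointer at the red dot
- knob_grip (a point): point to grip, on the knob's axis, 32 mm above the dryer's top. Black knob: round skirt 68 mm across, 8 mm high, on it an upright bar 64 mm long, 16 mm thick, centred on the axis, from the skirt to 11 mm above this point. The point turns with the knob: x along the bar to the pointer end, y across the bar, z up
- knob_pointer (a point): pointer end of the bar's top (white line), 31 mm from the axis; turns with the knob. Seen from above it points 60 deg anticlockwise of the dryer's -x direction at the stop, 60 deg clockwise of it at the red dot
- mug: orange mug, 84 mm across, 95 mm high, origin under its centre; a bystander
- wrench: steel wrench 190 mm long lying flat, origin under its middle; a bystander
- polish: white bottle with blue cap, 60 mm across, 150 mm high; a bystander
- hubshell: red hub shell, an upright cylinder 60 mm across, 75 mm high; a bystander
Not all that is in view belongs to the job. What is meant by the seatpost is not green, and is the larger of those in its own colour.

How it is judged:
By the outcome, as a careful person would: the job done as asked, in the order asked, and still so for the second after the job is handed in, with the robot touching nothing.
It also fails if it takes over 72 s, if anything falls off the work surface, if the arm or the gripper's body presses on something with over 40 N, if the wrist force passes 120 N, or if a joint passes its speed limit or range.

ROBOT

A 6-joint arm with a two-finger parallel gripper is mounted at the origin on the work surface. World frame = base frame: x ahead of the robot, y to its left, z up, the work surface at z = 0. Lengths are in m, angles in rad, forces in N, time in s.
With the tool pointing down it reaches from about 0.425 to 0.925 m from the base axis. Payload 12.5 kg.
Tool frame: the origin (TCP) lies midway between the tips of the shut fingers; the grasp point (between the pads) lies manip.grasp_offset behind it (manip.grasp_offset is the distance from the TCP to the grasp point, in m); z points along the fingers, y is the line along which they close (so a half turn about z gives the same grasp; the last joint's range is limited). The gripper opens to 85 mm and grips with 20 to 120 N. Pads are 22 mm wide; open, the fingers measure 114 mm over their backs; the gripper's body (76 mm by 85 mm) begins 54 mm behind the grasp point. The pads swing forward as they close: fully open they stand 13 mm farther back than shut.
Start: joints at [-1.389, 0.491, 1.559, -0, 1.092, -0.106], TCP at [0.177, -0.599, 0.231] pointing down, gripper open.
Joint ranges: [-3.1, 3.1], [-0.84, 2.19], [0.05, 2.79], [-1.13, 4.28], [0.06, 2.93], [-2.69, 2.69]. Speed limits (rad/s): [2.22, 2.22, 2.79, 3.14, 3.14, 3.14].

INTERFACE

Orientations are given as [roll, pitch, yaw] about the fixed x, y, z axes, in that order (R = Rz(yaw) Ry(pitch) Rx(roll)).
In Python, from plant import manip, snapshot, search_frame gives the robot as it stands.
- The arm moves only by the shell command python3 -m inch 'ROWS' [FORCE]. ROWS is a JSON object whose one key "rows" holds one flat list of numbers, 5 for each row, row after row: the finger opening in mm, from 0 to 85.4, then the shift along the tool's x, y, z in units of 50 mm (1.0 is 50 mm), then the turn about the tool's z in units of 5 degrees (1.0 is 5 degrees). A call has 1 to 20 rows; each row is the pose to reach, as a shift and turn from the pose commanded when the call began, along the tool's axes at that moment; what a row does not reach only later rows make up. A row lasts 1/10 s, in which the tool goes at most 50 mm and 8.59 degrees, less where a joint would pass 70% of its speed; a pose out of reach is approached as far as the arm can. A call with a gripper value outside its range is refused whole. The fingers move at their own pace and stop on an object; FORCE is the grip in N (left out, the last holds). Time passes only in rows, so rows that repeat a pose let the fingers close. It gives the time, the measured TCP pose, the force, the opening and the grip force at its end, in the units of the state.
- manip.observe(): the state, without advancing time (a new reading comes with each control period).
- snapshot(name): name is "side" or "top" or "wrist"; returns a dict with "color" (480x640x3 uint8, red, green, blue), "fx", "fy", "cx", "cy" (pixels), "position" and "attitude" of the camera in the world. Camera axes: x right, y up, looking along -z (the intrinsics and any distortion apply to the point x, -y, -z); pixel columns grow to the right and rows downward; lengths in m; the calibration is good to about 2 mm. A picture is of the moment at which its call begins. There is no depth.
- manip.sign_off(): hands the job in; it is judged then, once.
Trained networks look in the newest picture that a camera, given by its name, has taken for a name from the list of things; names that differ only in an ending like _2 or _b are one class to them, and where a whole thing is asked for, a point or a joint stands for the part that bears it (a point fixed in the world has none). Each returns a list of dicts, best first, with "score" (0 to 1); they miss things now and then, are a little off and sometimes report something else, mostly with a low value. They report only what shows in the picture. A call takes as long as a camera call. They do not tell look-alikes from the thing itself.
- search_frame(query, camera): "bbox" ([centre column, centre row, width, height] in pixels, round what is visible of it).
The state is a dict: "time": time; "q": joint angles; "qd": joint speeds; "tau": joint torques, N m; "ee_pos": TCP position; "tool_rot": TCP orientation; "wrist_force": force on the tool from outside, world axes, zero at the start; "wrist_torque": the same for the moment, N m; "width": opening from 0.0 (shut) to 1.0 (fully open); "gripper_force": force on a finger pad.
Only numpy, scipy, OpenCV 4.12 (cv2) and the standard library are available. Lean on these libraries where they do the work, as an engineer would, in place of code of your own. Each camera call takes 0.05 s, during which the arm holds its last target. There are 200 camera calls.

## Working session

There is one attempt and no reset: what is moved stays moved. The work goes in short steps, Python scripts to look and compute and a shell command to move; the robot and the scene stay as the last step left them, time stands still between calls to the robot, and variables do not carry over. Pictures are saved under pics/ and viewed, at most 10 in all, crops included, and the job is handed in when it is done.

```bash
ls; mkdir -p pics; python3 - <<'E'
from plant import manip,snapshot,search_frame
import cv2,numpy as np
ims=[]
for c in ("side","top"):
    s=snapshot(c); cv2.imwrite(f"pics/{c}0.png",s["color"][:,:,::-1])
    print(c,{k:(np.round(v,4).tolist() if not np.isscalar(v) else v) for k,v in s.items() if k!="color"})
    for n in ("dryer","seatpost","fan_knob","knob_pointer","mug","wrench","polish","hubshell"):
        print(n,[(np.round(d["bbox"]).tolist(),round(d["score"],2)) for d in search_frame(n,c)][:4])
s=manip.observe();print(s, manip.grasp_offset)
E
```

```text
pics
side {'fx': 465.88280151466995, 'fy': 465.88280151466995, 'cx': 311.34123738420794, 'cy': 243.95537227577975, 'position': [-0.0928, 0.9628, 0.7615], 'attitude': [1.0781, -0.0109, -2.6018]}
dryer [([260.0, 270.0, 130.0, 130.0], 0.84)]
seatpost [([334.0, 323.0, 20.0, 41.0], 0.96), ([262.0, 262.0, 36.0, 32.0], 0.88), ([303.0, 382.0, 92.0, 32.0], 0.74), ([377.0, 229.0, 7.0, 8.0], 0.2)]
fan_knob [([281.0, 222.0, 17.0, 21.0], 0.56), ([378.0, 230.0, 8.0, 4.0], 0.2)]
knob_pointer [([279.0, 220.0, 18.0, 22.0], 0.67), ([378.0, 231.0, 13.0, 8.0], 0.19)]
mug [([209.0, 367.0, 50.0, 58.0], 0.96)]
wrench [([258.0, 270.0, 130.0, 130.0], 0.64), ([378.0, 231.0, 13.0, 6.0], 0.41)]
polish [([321.0, 207.0, 20.0, 42.0], 0.58)]
hubshell [([153.0, 351.0, 33.0, 45.0], 0.7), ([207.0, 368.0, 49.0, 58.0], 0.52)]
top {'fx': 622.4170272533564, 'fy': 622.4170272533564, 'cx': 313.9516389663605, 'cy': 246.0621726717446, 'position': [0.373, -0.017, 1.9113], 'attitude': [0.0607, 0.0216, -1.5897]}
dryer [([308.0, 205.0, 156.0, 100.0], 0.87)]
seatpost [([216.0, 310.0, 52.0, 46.0], 0.9), ([288.0, 293.0, 45.0, 39.0],
[... 317 characters left out ...]
{'time': 0.9, 'q': array([-1.38861580e+00,  4.90912625e-01,  1.55893373e+00,  3.04654730e-05,
        1.09170831e+00, -1.05615939e-01]), 'qd': array([-1.22850935e-03,  1.42138674e-03,  1.49495099e-03,  3.87777046e-04,
        9.29029094e-05, -6.99358415e-04]), 'tau': array([ 3.32210648e-04, -6.18260479e+01, -2.61848688e+01, -1.30524049e-04,
        5.03985557e-04,  1.66417067e-05]), 'ee_pos': array([ 0.17741867, -0.59928796,  0.23130746]), 'tool_rot': array([ 3.14155202e+00, -2.28800019e-05,  2.87782421e-01]), 'wrist_force': array([ 0.24848244, -0.88899618, -0.3425842 ]), 'wrist_torque': array([ 0.00200973, -0.02676767,  0.0257792 ]), 'gripper_force': 0.0, 'width': 0.9985930609185956} 0.0187
```

View images.

View pics/side0.png

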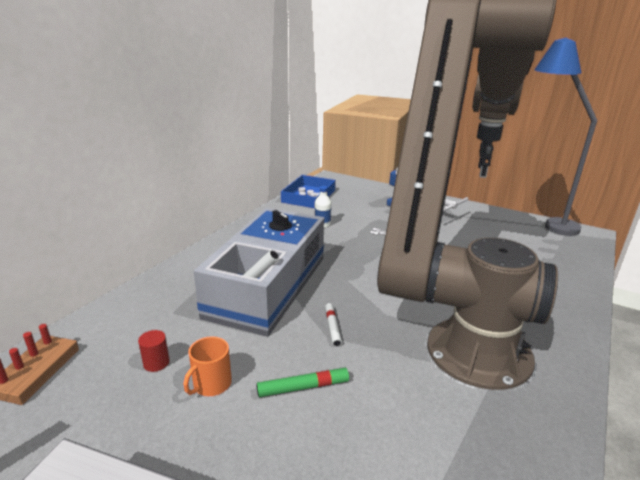

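View pics/top0.png

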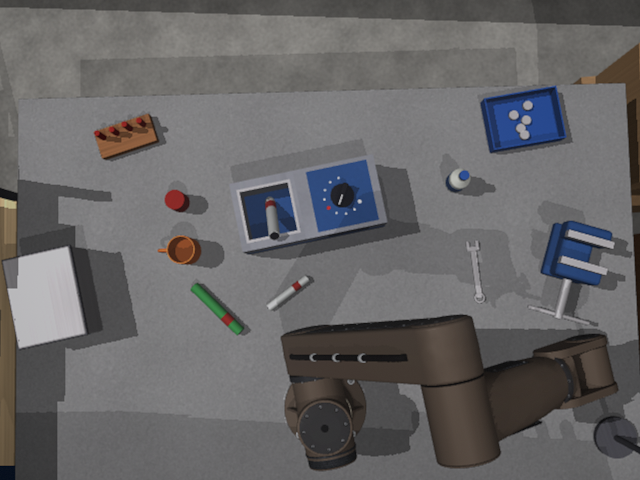

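```bash
python3 - <<'E'
import cv2
a=cv2.imread("pics/top0.png")[150:260,225:395]
cv2.imwrite("pics/c1.png",cv2.resize(a,None,fx=4.5,fy=4.5,interpolation=cv2.INTER_CUBIC))
E
```

```text
(no output)
```

View pics/c1.png

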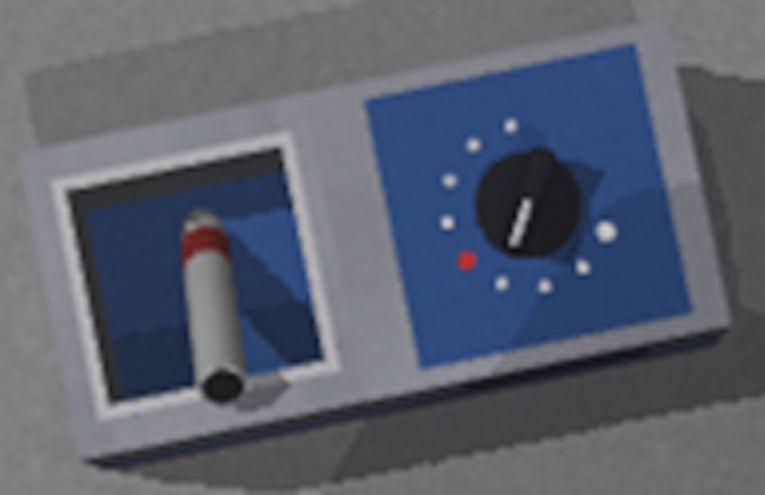

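Lookalikes: white tube leaning in the well (top 272,215; side 262,262), a small white tube on the bench (top 289,292), and a green tube on the bench (217,308). The description picks the larger non-green one, the tube in the well. The crop confirms it: its top end is at about (274.3,236) over the near rim and its red band is near the foot. The pointer is about 29° clockwise of the dryer's -x, so the knob is in the third click.

```bash
cat > h.py <<'E'
import numpy as np
from scipy.spatial.transform import Rotation as R
from scipy.optimize import least_squares
def cam(s): return {k:s[k] for k in("fx","fy","cx","cy","position","attitude")}
def proj(s,P):
    c=R.from_euler("xyz",s["attitude"]).inv().apply(np.atleast_2d(P)-s["position"])
    return np.c_[s["cx"]+s["fx"]*c[:,0]/-c[:,2], s["cy"]+s["fy"]*c[:,1]/c[:,2]]
def onplane(s,uv,z):
    uv=np.atleast_2d(uv)
    d=R.from_euler("xyz",s["attitude"]).apply(np.c_[(uv[:,0]-s["cx"])/s["fx"],-(uv[:,1]-s["cy"])/s["fy"],-np.ones(len(uv))])
    return s["position"]+d*((z-s["position"][2])/d[:,2])[:,None]
def dw(p,L):
    return R.from_euler("z",p[2]).apply(np.atleast_2d(L))+[p[0],p[1],0]
TOP=dict(fx=622.417,fy=622.417,cx=313.9516,cy=246.0622,position=np.array([.373,-.017,1.9113]),attitude=[.0607,.0216,-1.5897])
SIDE=dict(fx=465.8828,fy=465.8828,cx=311.3412,cy=243.9554,position=np.array([-.0928,.9628,.7615]),attitude=[1.0781,-.0109,-2.6018])
E
python3 - <<'E'
from h import *
L=np.array([[.1,.21,.15],[-.1,.21,.15],[-.1,-.21,.15],[.1,-.21,.15],[.07,.185,.15],[.07,.045,.15],[-.07,.045,.15]])
px=np.array([[22,153],[85,458],[728,328],[665,22],[68,192],[280,148],[324,360]])/4.5+[225,150]
r=least_squares(lambda p:(proj(TOP,dw(p,L))-px).ravel(),[.55,0,.2])
print(r.x,np.round(r.fun.reshape(-1,2),1).tolist())
p=r.x
print("side corners",proj(SIDE,dw(p,L)).round().tolist())
# seatpost ends
ends=onplane(TOP,np.array([[222,387],[200,220]])/4.5+[225,150],.180)
top=ends[0]; ft=onplane(TOP,np.array([[200,222]])/4.5+[225,150],.035)[0]
for q in(top,ft): print(q,R.from_euler("z",-p[2]).apply(q-[p[0],p[1],0]))
print("side top px",proj(SIDE,top))
k=dw(p,[[0,-.1,.182]])[0];print("knob",k,proj(TOP,k))
E
python3 -c "
import cv2
a=cv2.imread('pics/side0.png')[200:330,195:335]
cv2.imwrite('pics/c2.png',cv2.resize(a,None,fx=4.5,fy=4.5,interpolation=cv2.INTER_CUBIC))"
```

```text
[0.60310487 0.03348524 0.18105898] [[-0.6, -0.0], [-1.3, 0.6], [0.8, -0.1], [0.4, -0.4], [-0.3, -0.3], [0.6, -0.3], [0.4, 0.5]]
side corners [[194.0, 270.0], [266.0, 287.0], [325.0, 217.0], [266.0, 207.0], [210.0, 268.0], [236.0, 244.0], [283.0, 253.0]]
[0.5093302  0.12856829 0.18      ] [-0.07512006  0.11041491  0.18      ]
[0.63280239 0.15395959 0.035     ] [0.05090605 0.11315735 0.035     ]
side top px [[274.12214459 254.47539414]]
knob [ 0.621112   -0.06488012  0.182     ] [[342.75692927 194.65889457]]
```

View pics/c2.png

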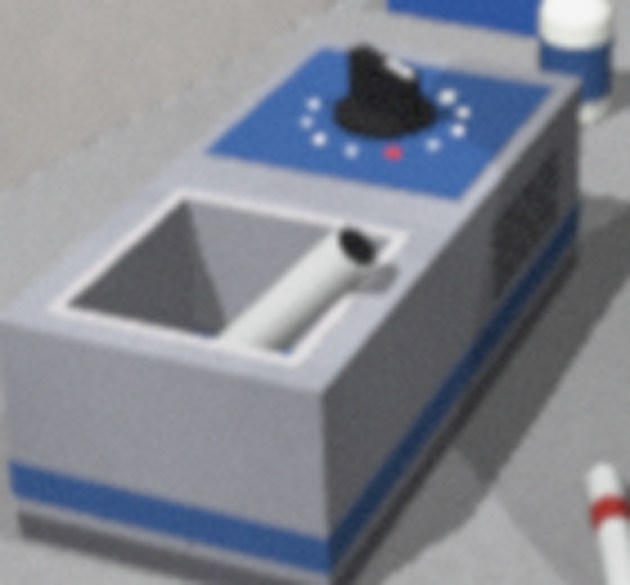

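The side crop shows the post's top end at crop (357,246), or frame (274.3,254.7). My prediction from the top view was (274.1,254.5), so the pose is good to about 1 mm. Next I move above the post.

```bash
python3 -m inch '{"rows":[85,7.89,-3.9,-1.4,0.5,85,7.89,-3.9,-1.4,0.5,85,7.89,-3.9,-1.4,0.5,85,7.89,-3.9,-1.4,0.5,85,7.89,-3.9,-1.4,0.5,85,7.89,-3.9,-1.4,0.5,85,7.89,-3.9,-1.4,0.5,85,7.89,-3.9,-1.4,0.5,85,7.89,-3.9,-1.4,0.5,85,10.64,-12.06,-1.4,1,85,10.64,-12.06,-1.4,1,85,10.64,-12.06,-1.4,1,85,10.64,-12.06,-1.4,1,85,10.64,-12.06,-1.4,1,85,10.64,-12.06,-1.4,1,85,10.64,-12.06,-1.4,1,85,10.64,-12.06,-1.4,1,85,10.64,-12.06,-1.4,1,85,10.64,-12.06,-1.4,1,85,10.64,-12.06,-1.4,1]}' 20
python3 - <<'E'
from plant import manip,snapshot
import cv2,numpy as np
from h import *
s=snapshot("wrist"); im=s["color"][:,:,::-1].copy()
np.set_printoptions(precision=4,suppress=True)
p=[.6031,.0335,.1811]
L=[[-.07,.185,.15],[-.07,.045,.15],[.07,.045,.15],[.07,.185,.15]]
for q in proj(s,dw(p,L)): cv2.circle(im,tuple(int(v) for v in q),4,(0,255,0),1)
q=proj(s,[.5093,.1286,.18])[0]; print(q); cv2.circle(im,tuple(int(v) for v in q),4,(255,0,255),-1)
cv2.imwrite("pics/w1.png",im); o=manip.observe();print(o["time"],o["ee_pos"],o["tool_rot"],o["q"])
E
```

```text
time: 2.9
ee_pos: [0.5162, 0.1303, 0.3012]
tool_rot: [3.141, 0.0, 0.202]
wrist_force: [0.1, -1.1, 0.2]
width: 0.995
gripper_force: 0.0
[320.0422 240.8482]
2.95 [0.5163 0.1296 0.3012] [3.1413 0.0001 0.2009] [ 0.1219  0.2904  1.688  -0.0003  1.1633  1.4919]
```

View pics/w1.png

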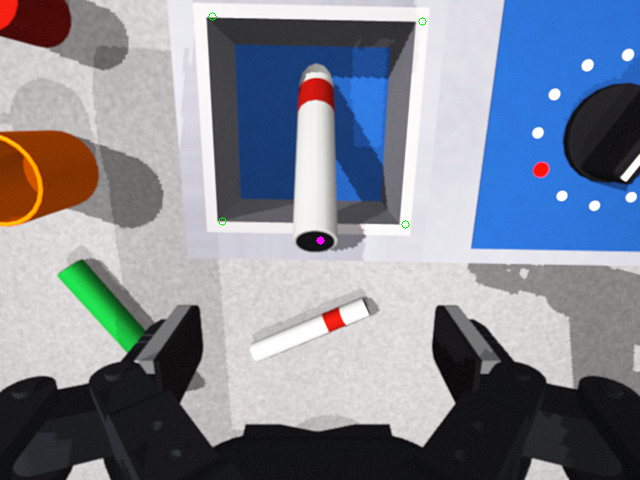

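The wrist view shows the post's top end at (315,240), on the gripper's mid-plane (pads at about 200 and 435). The rim lies about 5 px left of my overlay, so I add 2 mm in y and descend.

```bash
python3 -m inch '{"rows":[65,0,-0.04,0.8,0,65,0,-0.04,1.6,0,65,0,-0.04,2.3,0,65,0,-0.04,2.7,0,65,0,-0.04,2.9,0,65,0,-0.04,2.98,0,65,0,-0.04,2.98,0,45,0,-0.04,2.98,0,38,0,-0.04,2.98,0,32,0,-0.04,2.98,0,26,0,-0.04,2.98,0,26,0,-0.04,2.98,0,26,0,-0.04,2.98,0,26,0,-0.04,2.98,0]}' 25
python3 - <<'E'
from plant import manip,snapshot
import cv2
s=snapshot("wrist");cv2.imwrite("pics/w2.png",s["color"][:,:,::-1])
print(manip.observe())
E
```

```text
time: 4.35
ee_pos: [0.5161, 0.1319, 0.1526]
tool_rot: [3.141, -0.001, 0.201]
wrist_force: [-1.7, -0.1, 5.6]
width: 0.367
gripper_force: 25.9
{'time': 4.4, 'q': array([ 1.26221600e-01,  4.60113109e-01,  1.87166647e+00, -1.92605237e-04,
        8.09278170e-01,  1.49651642e+00]), 'qd': array([ 0.0007068 , -0.00069612, -0.00114911, -0.00103614,  0.00056473,
        0.00081148]), 'tau': array([ 1.96585651e-01, -5.08093679e+01, -1.95026457e+01,  9.83561296e-02,
       -2.92794602e-01, -3.50563474e-03]), 'ee_pos': array([0.51611381, 0.13188549, 0.15262346]), 'tool_rot': array([ 3.14141387e+00, -5.23070225e-04,  2.00634419e-01]), 'wrist_force': array([-0.42145419, -1.04533538,  5.21886962]), 'wrist_torque': array([-0.09004842,  0.13466454, -0.02665752]), 'gripper_force': 25.94618797302246, 'width': 0.36634078428662353}
```

View pics/w2.png

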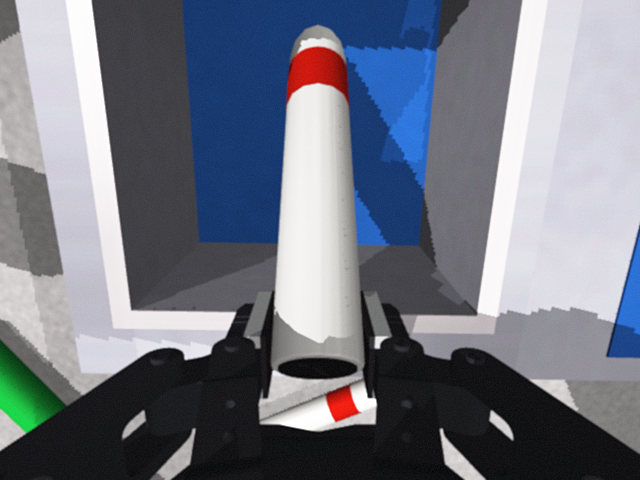

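Gripped at about 31 mm. Next I swing it upright, using the far wall to block the foot.

```bash
python3 -m inch '{"rows":[26,0,0,-0.08,0,26,0,0,-0.16,0,26,0.19,0,-0.3,0,26,0.37,0,-0.42,0,26,0.56,0,-0.53,0,26,0.75,0,-0.61,0,26,0.95,0,-0.69,0,26,1.14,0,-0.76,0,26,1.35,0,-0.81,0,26,1.55,0,-0.85,0,26,1.76,0,-0.88,0,26,1.92,0,-0.9,0,26,2.08,0,-0.9,0,26,2.08,0,-0.9,0]}' 25
python3 - <<'E'
from plant import manip,snapshot
import cv2,numpy as np
s=snapshot("side");a=s["color"][150:330,165:365,::-1]
w=snapshot("wrist")["color"][:,:,::-1]
cv2.imwrite("pics/m1.png",np.hstack([cv2.resize(a,(400,360),interpolation=cv2.INTER_CUBIC),cv2.resize(w,(400,360))]))
o=manip.observe();print(o["wrist_force"],o["wrist_torque"],o["gripper_force"])
E
```

```text
time: 5.8
ee_pos: [0.6187, 0.1527, 0.1969]
tool_rot: [3.142, -0.0, 0.201]
wrist_force: [-0.7, -0.4, -2.2]
width: 0.369
gripper_force: 26.1
[-0.45128285  0.27334617 -2.31481373] [-0.05892644  0.12977067  0.02357517] 26.10029697418213
```

View pics/m1.png

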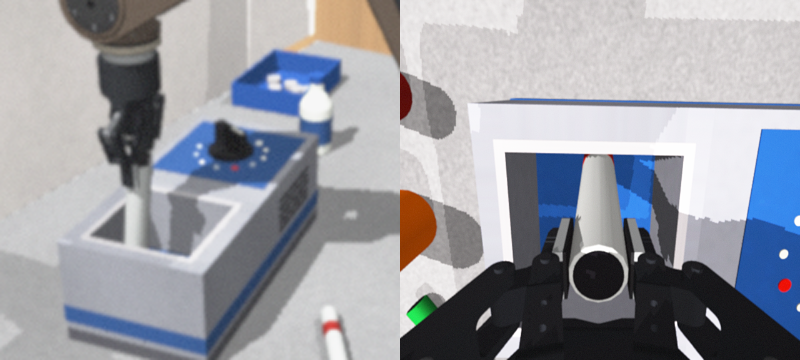

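It hangs nearly upright in the well with its weight on the wrist (-2.3 N). I keep moving until it lies flush with the far wall.

```bash
python3 -m inch '{"rows":[26,0.1,0,0,0,26,0.2,0,0.02,0,26,0.28,0,0.02,0,26,0.28,0,0.02,0]}' 25
python3 -m inch '{"rows":[26,0.06,0,0,0,26,0.06,0,0,0]}' 25
python3 - <<'E'
from plant import manip,snapshot
import cv2,numpy as np
w=snapshot("wrist");cv2.imwrite("pics/w3.png",w["color"][:,:,::-1]); 
o=manip.observe();print(o["ee_pos"],o["wrist_force"],o["wrist_torque"])
E
```

```text
time: 6.3
ee_pos: [0.6321, 0.1555, 0.1961]
tool_rot: [3.142, -0.0, 0.201]
wrist_force: [0.1, -0.5, -0.9]
width: 0.369
gripper_force: 26.3
time: 6.5
ee_pos: [0.6348, 0.156, 0.1962]
tool_rot: [3.142, -0.0, 0.201]
wrist_force: [-1.3, 0.2, -1.1]
width: 0.365
gripper_force: 26.3
[0.63462395 0.15598497 0.19621784] [-1.09525767 -0.90763252 -2.53427688] [0.00936279 0.45645457 0.0539887 ]
```

View pics/w3.png

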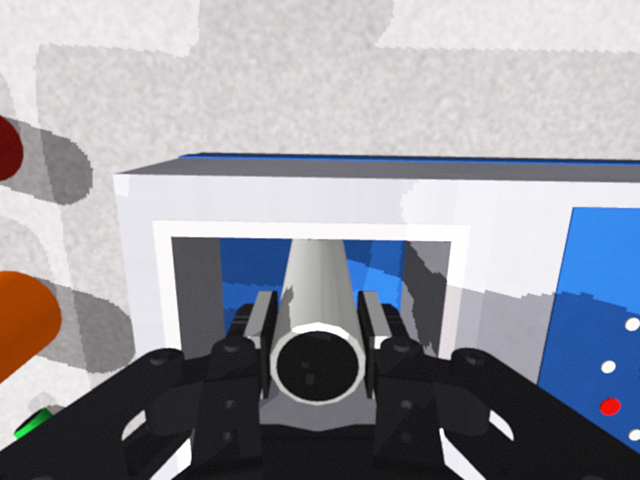

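```bash
python3 -m inch '{"rows":[26,0.05,0,0,0,26,0.05,0,0,0]}' 25
python3 -m inch '{"rows":[26,-0.1,0,0,0,26,-0.3,0,0,0,26,-0.45,0,0.04,0,26,-0.45,0,0.08,0,26,-0.45,0,0.1,0,26,-0.45,0,0.1,0]}' 25
python3 -m inch '{"rows":[26,0,0,0.02,0,26,0,0,0.03,0,26,0,0,0.03,0]}' 25
```

```text
time: 6.75
ee_pos: [0.6372, 0.1565, 0.1963]
tool_rot: [3.141, -0.0, 0.2]
wrist_force: [-1.3, -0.1, -1.1]
width: 0.367
gripper_force: 26.3
time: 7.35
ee_pos: [0.6151, 0.152, 0.1911]
tool_rot: [3.141, -0.0, 0.2]
wrist_force: [0.1, 0.8, -2.3]
width: 0.367
gripper_force: 26.3
time: 7.65
ee_pos: [0.615, 0.152, 0.1896]
tool_rot: [3.141, 0.0, 0.201]
wrist_force: [1.1, -1.6, -2.0]
width: 0.366
gripper_force: 26.3
```

```bash
for i in 1 2; do python3 -m inch '{"rows":[26,0,0,0.02,0,26,0,0,0.02,0]}' | grep -E "ee_pos|force"; done
python3 - <<'E'
from plant import manip,snapshot
import numpy as np,cv2
im=snapshot("side")["color"][:,:,::-1];cv2.imwrite("pics/s2.png",cv2.resize(im[200:310,190:310],(720,600)[:2] and (655,600),interpolation=cv2.INTER_CUBIC))
E
```

```text
ee_pos: [0.6153, 0.152, 0.1894]
wrist_force: [0.2, -0.8, 3.5]
gripper_force: 26.8
ee_pos: [0.6158, 0.1521, 0.1893]
wrist_force: [0.2, 0.4, 10.1]
gripper_force: 27.5
```

View pics/s2.png

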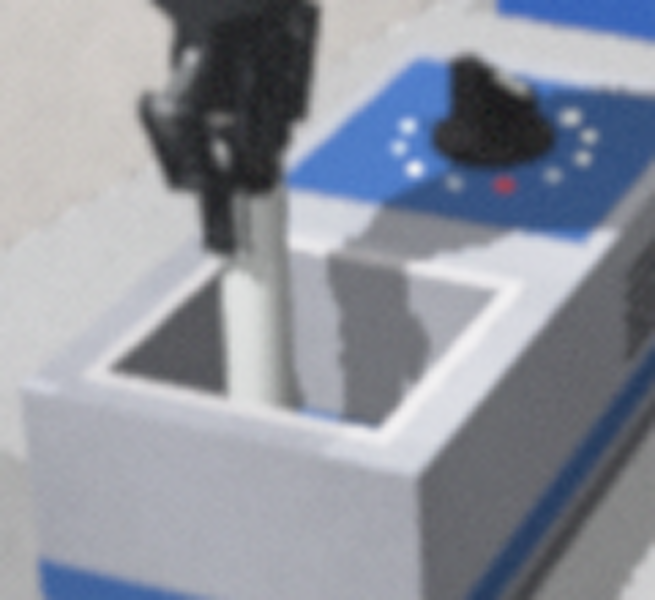

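The foot has reached the floor and the post looks upright. I relax the push, open slowly and rise.

```bash
python3 -m inch '{"rows":[26,0,0,-0.02,0,26,0,0,-0.02,0]}' 20 | grep -E "force"
python3 -m inch '{"rows":[33,0,0,-0.02,0,36,0,0,-0.02,0,42,0,0,-0.02,0,50,0,0,-0.02,0,60,0,0,-0.02,0,60,0,0,-0.02,0,60,0,0,-0.3,0,60,0,0,-0.9,0,60,0,0,-1.6,0,60,0,0,-2.2,0,60,0,0,-2.2,0]}'
python3 - <<'E'
from plant import manip,snapshot
import numpy as np,cv2
a=snapshot("side")["color"][200:310,190:310,::-1];w=snapshot("wrist")["color"][:,:,::-1]
cv2.imwrite("pics/s3.png",np.hstack([cv2.resize(a,(400,400),interpolation=cv2.INTER_CUBIC),cv2.resize(w,(400,400))]))
E
```

```text
wrist_force: [-0.6, -0.9, 6.5]
gripper_force: 26.9
time: 9.4
ee_pos: [0.6161, 0.1522, 0.3044]
tool_rot: [3.141, -0.008, 0.201]
wrist_force: [0.1, -0.0, 0.8]
width: 0.706
gripper_force: 0.0
```

View pics/s3.png

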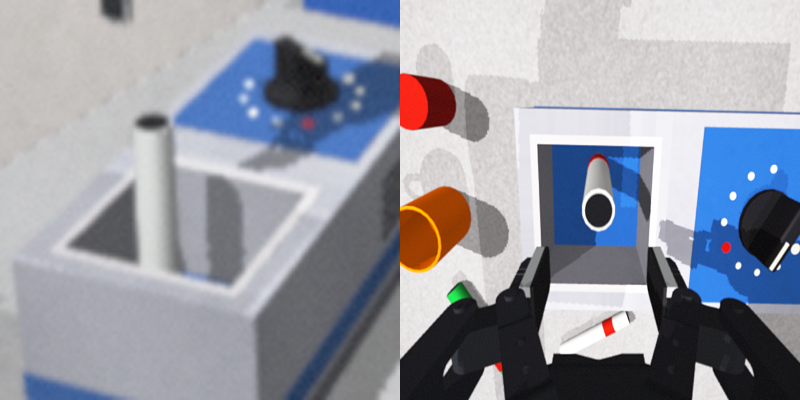

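The post stands by itself, centred in the well, and the gripper is clear of it. I've used all ten pictures, so I go on with numbers only. Next I move over the knob, aligned with the bar.

```bash
python3 -m inch '{"rows":[60,-0.77,4.27,0,2,60,-0.77,4.27,0,4,60,-0.77,4.27,0,6.23,60,-0.77,4.27,0,6.23,60,-0.77,4.27,0,6.23,60,-0.77,4.27,0,6.23,60,-0.77,4.27,0,6.23]}'
python3 - <<'E'
from plant import manip,snapshot
import cv2
from h import *
np.set_printoptions(precision=4,suppress=True)
s=snapshot("wrist"); im=s["color"][:,:,::-1]; o=manip.observe()
print(o["ee_pos"],o["tool_rot"])
hsv=cv2.cvtColor(im,cv2.COLOR_BGR2HSV)
white=((hsv[...,1]<70)&(hsv[...,2]>140)).astype("uint8")
red=(((hsv[...,0]<8)|(hsv[...,0]>172))&(hsv[...,1]>150)&(hsv[...,2]>100)).astype("uint8")
p=[.6031,.0335,.1811]
for nm,m in(("w",white),("r",red)):
    n,_,st,c=cv2.connectedComponentsWithStats(m)
    for i in range(1,n):
        if 30<st[i,4]<1500:
            q=onplane(s,c[i],.150)[0]
            l=R.from_euler("z",-p[2]).apply(q-[p[0],p[1],0])-[0,-.1,0]
            print(nm,c[i].round(1),st[i,4],q[:2],"local",l[:2]*1e3,"r",np.hypot(*l[:2])*1e3)
E
```

```text
time: 10.2
ee_pos: [0.6196, -0.0643, 0.2982]
tool_rot: [-3.141, 0.001, -0.342]
wrist_force: [0.1, 0.4, 0.3]
width: 0.699
gripper_force: 0.0
[ 0.6197 -0.0637  0.2984] [-3.1415  0.0008 -0.3415]
w [276.6 160.3] 102 [ 0.672  -0.0502] local [52.7175  5.2547] r 52.978752578846205
w [251.5 186.8] 96 [ 0.6603 -0.0258] local [45.5891 31.4073] r 55.36046125364156
w [381.9 220.7] 203 [ 0.6033 -0.109 ] local [-25.5119 -40.1717] r 47.587996959412735
w [244.  221.1] 92 [ 0.6381 -0.0105] local [26.4717 50.4665] r 56.98792997505124
w [312.7 264.9] 403 [ 0.5874 -0.0475] local [-30.0781  23.169 ] r 37.96702475883664
w [254.9 253.8] 88 [ 0.6111 -0.0083] local [ 0.2949 57.4071] r 57.40789156052436
w [371.5 253.5] 86 [ 0.5809 -0.0937] local [-44.7833 -21.1045] r 49.506995998764346
w [346.4 276.5] 82 [ 0.5692 -0.0693] local [-51.8404   5.0154] r 52.08245342758025
w [ 89.4 286.7] 52 [0.6297 0.1265] local [ 42.9096 186.703 ] r 191.57046607807962
w [202.5 349.5] 105 [0.5474 0.0651] local [-49.107 141.109] r 149.40964589944127
w [431.6 349.6] 101 [ 0.4829 -0.1157] local [-145.0707  -25.1153] r 147.22866278039078
w [557.6 439.1] 68 [ 0.3555 -0.1991] local [-285.4488  -84.2026] r 297.6089922911181
w [146.7 458.9] 1471 [0.4598 0.1611] local [-117.9747  251.3352] r 277.64619956450656
w [ 74.3 442.2] 78 [0.4989 0.2145] local [-69.8949 296.8106] r 304.9292572358088
r [114.9 266. ] 206 [0.6386 0.099 ] local [ 46.6696 158.0124] r 164.7603710306343
r [280.3 276.6] 121 [ 0.5867 -0.02  ] local [-25.8042  50.3108] r 56.542297919771094
r [275.9 413.6] 244 [0.4666 0.0306] local [-134.7452  121.7294] r 181.58828910531844
```

```bash
python3 - <<'E'
from plant import manip,snapshot
import cv2
from h import *
np.set_printoptions(precision=4,suppress=True)
s=snapshot("wrist"); o=manip.observe(); Rt=R.from_euler("xyz",o["tool_rot"])
for d in(0,-.0187,.1,.15): print(d,proj(s,o["ee_pos"]+Rt.apply([0,0,d])))
print("cam in tool",Rt.inv().apply(s["position"]-o["ee_pos"]),(Rt.inv()*R.from_euler("xyz",s["attitude"])).as_euler("xyz",degrees=True),s["fx"],s["cx"],s["cy"])
g=s["color"].mean(2)
for r in(330,350): print(r,[int(v) for v in g[r,150:490:5]])
p=[.6031,.0335,.1811]
for nm,f,C in(("side","pics/side0.png",SIDE),("top","pics/top0.png",TOP)):
    im=cv2.imread(f); hsv=cv2.cvtColor(im,cv2.COLOR_BGR2HSV)
    v=hsv[...,1].astype(float)
    m=((hsv[...,1]<110)&(hsv[...,2]>110)).astype("uint8"); red=(((hsv[...,0]<10)|(hsv[...,0]>168))&(hsv[...,1]>90)&(hsv[...,2]>100)).astype("uint8")
    for q,mm in(("w",m),("r",red)):
        n,_,st,c=cv2.connectedComponentsWithStats(mm)
        for i in range(1,n):
            if st[i,4]<40:
                w=onplane(C,c[i],.150)[0]; l=R.from_euler("z",-p[2]).apply(w-[p[0],p[1],0])-[0,-.1,0]
                if 40<np.hypot(*l[:2])*1e3<62: print(nm,q,c[i].round(1),st[i,4],l[:2]*1e3)
E
```

```text
0 [[319.6293 309.6884]]
-0.0187 [[319.8816 333.9565]]
0.1 [[318.8889 238.4703]]
0.15 [[318.696  219.9229]]
cam in tool [ 0.0712 -0.0007 -0.142 ] [163.4984  -0.0783  90.0525] 394.2425653109949 317.1193173935111 239.13286771661453
330 [75, 77, 77, 84, 131, 180, 251, 120, 35, 29, 122, 121, 118, 47, 14, 16, 17, 9, 156, 232, 232, 226, 132, 134, 148, 150, 149, 149, 149, 147, 148, 151, 149, 149, 148, 150, 156, 251, 249, 248, 249, 249, 247, 239, 239, 239, 239, 234, 238, 78, 17, 17, 10, 22, 79, 119, 117, 116, 30, 31, 180, 237, 236, 235, 233, 235, 232, 231]
350 [78, 78, 70, 27, 30, 29, 25, 28, 30, 20, 169, 176, 33, 17, 23, 16, 24, 19, 235, 231, 232, 231, 233, 233, 196, 148, 148, 151, 148, 237, 249, 249, 249, 248, 247, 238, 241, 240, 239, 239, 242, 239, 241, 241, 238, 236, 240, 237, 241, 237, 14, 11, 19, 21, 22, 40, 169, 134, 26, 26, 26, 30, 26, 26, 37, 236, 235, 232]
side w [264.1 222.9] 8 [56.4274 -2.8312]
side w [262.9 226.9] 8 [47.9663 23.328 ]
side w [265.5 230.5] 12 [30.3606 42.1962]
side w [290.9 231.9] 8 [-41.9841  22.8966]
side w [272.7 233.1] 9 [ 3.8503 49.78  ]
side w [281.8 233.4] 11 [-21.3726  41.4389]
side r [282.  233.5] 2 [-22.211   42.0412]
top w [338.1 177.3] 9 [55.766   1.2328]
top w [329.7 181.9] 9 [47.7989 27.4374]
top w [324.5 189.8] 10 [28.5024 46.4057]
top w [324. 199.] 9 [ 2.9288 53.0702]
top w [359. 201.] 21 [-22.7404 -43.2631]
top w [329. 205.] 1 [-16.7768  42.5664]
top w [326. 209.] 1 [-26.2732  53.2139]
top w [330. 209.] 1 [-28.5622  42.0712]
top w [354. 209.] 9 [-42.2831 -24.7196]
top w [336.1 212.3] 9 [-41.3921  26.9668]
top w [345.9 213.1] 8 [-49.1843   0.2568]
top r [328.1 207.3] 9 [-22.81   46.379]
```

```bash
python3 -m inch '{"rows":[60,0.05,-0.03,0.6,0,60,0.05,-0.03,1.2,0,60,0.05,-0.03,1.7,0,60,0.05,-0.03,1.87,0,60,0.05,-0.03,1.87,0]}'
python3 - <<'E'
from plant import manip,snapshot
import cv2
from h import *
np.set_printoptions(precision=4,suppress=True)
s=snapshot("wrist"); o=manip.observe(); Rt=R.from_euler("xyz",o["tool_rot"]); im=s["color"][:,:,::-1]
cv2.imwrite("pics/w5.png",im)
hsv=cv2.cvtColor(im,cv2.COLOR_BGR2HSV)
white=((hsv[...,1]<70)&(hsv[...,2]>140)).astype("uint8")
red=(((hsv[...,0]<8)|(hsv[...,0]>172))&(hsv[...,1]>150)&(hsv[...,2]>100)).astype("uint8")
for nm,m in(("w",white),("r",red)):
    n,lab,st,c=cv2.connectedComponentsWithStats(m)
    for i in range(1,n):
        if 60<st[i,4]<4000 and c[i][1]<420:
            a=Rt.inv().apply(onplane(s,c[i],.150)-o["ee_pos"])[0]*1e3
            b=Rt.inv().apply(onplane(s,c[i],.193)-o["ee_pos"])[0]*1e3
            print(nm,c[i].round(),st[i].tolist(),"tool@.15",a[:2],"@.193",b[:2])
g=s["color"].astype(int)
blue=g[...,2]-g[...,0]
for r in(100,130,160,200,330):
    d=np.where(g[r].max(1)<60)[0]; print(r,d.min() if len(d) else None,[int(x) for x in np.split(d,np.where(np.diff(d)>3)[0]+1) for x in (x[0],x[-1])] if len(d) else 0)
E
```

```text
time: 10.8
ee_pos: [0.6225, -0.0632, 0.2046]
tool_rot: [3.141, 0.002, -0.341]
wrist_force: [-0.6, 0.6, 0.7]
width: 0.702
gripper_force: 0.0
w [262. 182.] [255, 175, 16, 16, 197] tool@.15 [ 41.8721 -28.8035] @.193 [ 48.2155 -22.7893]
w [226. 220.] [219, 213, 16, 15, 186] tool@.15 [ 22.5805 -48.0257] @.193 [ 33.1438 -37.8069]
w [414. 267.] [403, 257, 23, 22, 381] tool@.15 [-3.4187 49.9749] @.193 [12.8316 38.7572]
w [217. 268.] [210, 261, 15, 15, 166] tool@.15 [ -3.6613 -54.998 ] @.193 [ 12.6421 -43.254 ]
w [315. 338.] [310, 309, 11, 58, 635] tool@.15 [-45.4255  -2.7206] @.193 [-19.9867  -2.4118]
w [362. 343.] [356, 337, 14, 13, 142] tool@.15 [-48.9119  23.8657] @.193 [-22.7105  18.3591]
w [203. 349.] [194, 344, 14, 13, 105] tool@.15 [-53.021  -66.6001] @.193 [-25.9208 -52.3183]
w [432. 349.] [427, 344, 15, 13, 105] tool@.15 [-52.9421  63.5063] @.193 [-25.8591  49.3288]
w [376. 412.] [309, 382, 105, 56, 2321] tool@.15 [-95.5161  33.9387] @.193 [-59.1205  26.2287]
w [233. 420.] [221, 398, 24, 39, 369] tool@.15 [-101.4147  -52.024 ] @.193 [-63.7288 -40.9306]
r [269. 343.] [260, 335, 19, 17, 248] tool@.15 [-48.9058 -28.6276] @.193 [-22.7057 -22.6519]
100 None 0
130 None 0
160 None 0
200 None 0
330 186 [186, 197, 215, 239, 299, 308, 322, 331, 396, 419, 437, 448]
```

The dots put the knob axis at about tool (-3,-1.7) mm, and the bar is aligned with the tool. I descend and grip.

```bash
python3 -m inch '{"rows":[45,-0.06,-0.034,0,0,45,-0.06,-0.034,0.3,0,45,-0.06,-0.034,0.6,0,45,-0.06,-0.034,0.8,0,45,-0.06,-0.034,0.83,0,30,-0.06,-0.034,0.83,0,22,-0.06,-0.034,0.83,0,10,-0.06,-0.034,0.83,0,10,-0.06,-0.034,0.83,0,10,-0.06,-0.034,0.83,0,10,-0.06,-0.034,0.83,0]}' 60; python3 -c "
from plant import manip;o=manip.observe();print(o['wrist_torque'],o['wrist_force'],o['q'])"
```

```text
time: 11.95
ee_pos: [0.6207, -0.0616, 0.1647]
tool_rot: [-3.141, -0.002, -0.343]
wrist_force: [-1.7, 1.6, 5.8]
width: 0.182
gripper_force: 58.8
[ 0.30779672  0.10627898 -0.00485042] [-1.68836102  1.64036245  5.84112152] [-2.04879171e-01  5.58445650e-01  1.63411649e+00  2.11825975e-04
  9.47490571e-01  1.70893670e+00]
```

```bash
python3 -m inch '{"rows":[10,0,0,0,-1.5,10,0,0,0,-3,10,0,0,0,-4.5,10,0,0,0,-6,10,0,0,0,-7.5,10,0,0,0,-9,10,0,0,0,-10.5,10,0,0,0,-12,10,0,0,0,-13.5,10,0,0,0,-15,10,0,0,0,-16.5,10,0,0,0,-17.5,10,0,0,0,-18,10,0,0,0,-18,10,0,0,0,-18]}' 60; python3 -c "
from plant import manip;o=manip.observe();print(o['wrist_torque'],o['wrist_force'])"
python3 -m inch '{"rows":[10,0,0,0,-0.3,10,0,0,0,-0.6,10,0,0,0,-0.6]}' 60; python3 -c "
from plant import manip;o=manip.observe();print(o['wrist_torque'],o['wrist_force'])"
```

```text
time: 13.45
ee_pos: [0.6212, -0.0623, 0.1647]
tool_rot: [3.139, 0.0, 1.226]
wrist_force: [2.3, -2.3, 5.4]
width: 0.179
gripper_force: 60.3
[-0.22829634 -0.46764012  0.09104361] [ 2.34687115 -2.28267459  5.37574773]
time: 13.75
ee_pos: [0.6212, -0.0623, 0.1648]
tool_rot: [3.139, -0.001, 1.276]
wrist_force: [2.8, -2.7, 7.0]
width: 0.179
gripper_force: 72.7
[-0.31909996 -0.38964229 -1.5848492 ] [ 2.75333131 -2.66602352  7.01312952]
```

The anticlockwise stop is confirmed (torque -1.6 N m at yaw about 1.23). Next I turn 120° clockwise, to yaw about -0.866.

```bash
python3 -m inch '{"rows":[10,0,0,0,1.5,10,0,0,0,3,10,0,0,0,4.5,10,0,0,0,6,10,0,0,0,7.5,10,0,0,0,9,10,0,0,0,10.5,10,0,0,0,12,10,0,0,0,13.5,10,0,0,0,15,10,0,0,0,16.5,10,0,0,0,18,10,0,0,0,19.5,10,0,0,0,20.7,10,0,0,0,21.9,10,0,0,0,22.8,10,0,0,0,23.4,10,0,0,0,23.8,10,0,0,0,23.8]}' 60; python3 -c "
from plant import manip;o=manip.observe();print(o['wrist_torque'],o['wrist_force'],o['tool_rot'])"
```

```text
time: 15.65
ee_pos: [0.621, -0.0614, 0.1647]
tool_rot: [-3.14, -0.001, -0.8]
wrist_force: [1.1, 2.0, 6.3]
width: 0.176
gripper_force: 60.7
[ 0.44070876 -0.14291154 -0.20817116] [1.09703469 1.97133002 6.25111656] [-3.13998435e+00 -1.32376442e-03 -7.99917066e-01]
```

```bash
python3 -m inch '{"rows":[10,0,0,0,0.3,10,0,0,0,0.6,10,0,0,0,0.68,10,0,0,0,0.68]}' 60; python3 -c "
from plant import manip;o=manip.observe();print(o['wrist_torque'],o['wrist_force'],o['tool_rot'])"
python3 -m inch '{"rows":[20,0,0,0,0,28,0,0,0,0,40,0,0,0,0,45,0,0,0,0,45,0,0,0,0,45,0,0,-0.4,0,45,0,0,-1,0,45,0,0,-2,0,45,0,0,-2.6,0,45,0,0,-2.6,0]}'
python3 - <<'E'
from plant import manip,snapshot
import cv2
from h import *
np.set_printoptions(precision=4,suppress=True)
s=snapshot("wrist"); o=manip.observe(); im=s["color"][:,:,::-1]
hsv=cv2.cvtColor(im,cv2.COLOR_BGR2HSV)
m=((hsv[...,1]<70)&(hsv[...,2]>140)).astype("uint8")
red=(((hsv[...,0]<8)|(hsv[...,0]>172))&(hsv[...,1]>150)&(hsv[...,2]>100)).astype("uint8")
for nm,mm,z in(("line",m,.193),("red",red,.15)):
    n,lab,st,c=cv2.connectedComponentsWithStats(mm)
    for i in range(1,n):
        if st[i,4]<60: continue
        ys,xs=np.where(lab==i); q=onplane(s,np.c_[xs,ys],z)[:,:2]; ctr=q.mean(0)
        if np.hypot(*(ctr-[.621,-.062]))<.065:
            u,S,V=np.linalg.svd(q-ctr,full_matrices=False); 
            d=ctr-[.621,-.062]
            print(nm,st[i,4],ctr,"elong",S[0]/S[1],"axis yaw mod pi",np.degrees(np.arctan2(V[0,1],V[0,0]))%180,"bearing",np.degrees(np.arctan2(d[1],d[0]))%360)
print("expected line yaw",np.degrees(.1811)+120)
print("TOP/SIDE post:")
from plant import search_frame
for c,C in(("top",TOP),("side",SIDE)):
    snapshot(c); print(c,[(np.round(d["bbox"]).tolist(),round(d["score"],2)) for d in search_frame("seatpost",c)][:4],proj(C,[[.616,.152,.22],[.616,.152,.02]]).round(1).tolist())
E
```

```text
time: 16.05
ee_pos: [0.621, -0.0614, 0.1647]
tool_rot: [-3.14, -0.001, -0.858]
wrist_force: [1.2, 3.3, 6.6]
width: 0.177
gripper_force: 60.6
[ 0.47932029 -0.22330731 -0.04480699] [1.2217666  3.34087444 6.59642312] [-3.13992077e+00 -1.23189981e-03 -8.58029289e-01]
time: 17.05
ee_pos: [0.6215, -0.062, 0.2985]
tool_rot: [-3.137, -0.006, -0.856]
wrist_force: [-0.4, -0.5, -0.3]
width: 0.527
gripper_force: 0.0
line 177438 [ 0.6444 -0.089 ] elong 1.8744482346099804 axis yaw mod pi 40.98113090897348 bearing 310.84827338421843
line 211 [ 0.6126 -0.1099] elong 1.0080799907541909 axis yaw mod pi 164.81059151460565 bearing 260.09256035894697
line 95 [ 0.6712 -0.0598] elong 1.0284402995838462 axis yaw mod pi 144.29039353881973 bearing 2.457919201568196
line 87 [ 0.6612 -0.039 ] elong 1.0833144878366543 axis yaw mod pi 146.4253357358896 bearing 29.718134489966197
line 91 [ 0.5936 -0.0968] elong 1.0130897741193903 axis yaw mod pi 141.108119353883 bearing 231.7941620029397
line 335 [ 0.6101 -0.0475] elong 5.244449970336068 axis yaw mod pi 130.0743446053239 bearing 126.86296118503793
line 85 [ 0.6423
[... 218 characters left out ...]
194 -0.0242] elong 1.0394150959006834 axis yaw mod pi 100.82560335762297 bearing 92.44999238636291
line 80 [ 0.5855 -0.0531] elong 1.057523482286574 axis yaw mod pi 141.7469246969295 bearing 165.87242698953827
red 100 [ 0.5863 -0.0198] elong 1.193031010386876 axis yaw mod pi 39.57527795002014 bearing 129.37476125260645
expected line yaw 130.37626566981922
TOP/SIDE post:
top [([207.0, 299.0, 30.0, 25.0], 0.89), ([280.0, 297.0, 24.0, 18.0], 0.75), ([340.0, 194.0, 15.0, 8.0], 0.46), ([266.0, 200.0, 13.0, 16.0], 0.44)] [[264.0, 196.3], [270.6, 205.4]]
side [([302.0, 381.0, 93.0, 35.0], 0.87), ([236.0, 251.0, 17.0, 41.0], 0.84), ([333.0, 323.0, 18.0, 44.0], 0.56)] [[234.1, 233.7], [239.0, 298.5]]
```

Knob line yaw is 130.1° against 130.4° expected at the red dot. The post is still upright where it was left, and the robot is clear of everything. Handing in.

```bash
python3 -c "
from plant import manip;print(manip.sign_off())"
```

```text
the job is handed in; nothing more can be done
None
```

The seatpost stands upright by itself on the well floor, the knob was turned back to its stop and then to the fourth click (the red dot), and the job is handed in; the verdict was not shown.

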